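Hold the spring clip gaping over the blue result card

TASK

Squeeze the red spring clip's handles all the way together so that it comes off its rack with the jaws wide open, and carry it to the blue result card. Finish while still holding it squeezed fully open over the middle of the card's top edge, with the edge well in between the jaws but neither jaw nor fingers touching it, so that a colleague can slip a test slip in. Do not shove or nip the blue card, and leave everything else where it stands.

Things in the scene. Friction and masses are not known exactly. Their poses are not given: they have to be found in the camera images.
- clip_mid (a point): Pivot of the red spring clip, half-way up it. Upright like a clothes peg: z up, y along its pivot pin (44 mm), jaws part along x. Handles: flat, 36 mm wide along y, 4 to 50 mm above the pivot; at rest a V (58 mm over the outside at the top, 48 mm at 30 mm above the pivot); squeezed fully they hit a stop, upright and parallel, 34 mm over the outside
- clip: The same clip, loose, 70 g; origin 55 mm below the pivot, at the closed lips' lower ends. Jaws 36 mm wide along y reach from the pivot to 55 mm below it; the lowest 12 mm are the lips, 4 mm apart while parked, 30 mm fully open; the open throat is free up to 8 mm below the pivot. It starts closed on the rack's fin, lips on the rack's foot
- clip_jaw (a joint): Opening angle of each clip lever (both move together), rad: 0 as parked, 0.26 at the stop (lips 30 mm apart), 0.20 is lips about 24 mm apart. At 30 mm above the pivot each handle needs about 4 N to begin opening and 10 N to stay fully open; a slacker grip lets it spring shut
- rack_fin (a point): Middle of the top edge of the aluminium fin (4 mm thick along x, 60 mm along y, top edge 47 mm above the table) on the dark steel foot (80 x 80 x 12 mm) of the clip rack, which is fixed to the table. The clip is parked astride it, within 5 mm of the middle
- blue_edge (a point): Middle of the top edge of the blue result card: a rigid upright board 3 mm thick (along x), 90 mm wide (along y), its top edge 97 mm above the table; z is up
- blue_card: The blue result card with its white weighted foot (60 x 100 x 12 mm, x by y by z), loose, 0.5 kg; origin at the centre of the foot's underside, axes as for its edge
- yellow_card: A yellow card in the same kind of foot, 97 mm tall, 90 mm wide; origin at the centre of its underside. A bystander: leave it standing where it is
- sample_bottle: White plastic sample jar, 48 mm across, 85 mm tall; origin at the centre of its underside. A bystander: leave it standing where it is
- vial_a: Small glass vial with blue cap, 22 mm across, 45 mm tall; origin at the centre of its underside. A bystander: leave it standing where it is
- vial_b: Small amber vial with green cap, 22 mm across, 45 mm tall; origin at the centre of its underside. A bystander: leave it standing where it is
- module: Blue plastic test module, a flat box 75 x 110 x 24 mm; origin at the centre of its underside. A bystander: leave it standing where it is
- tomato: Tomato, 72 mm across, 63 mm tall with its stalk; origin at the centre of its underside. A bystander: leave it standing where it is
- persimmon: Orange persimmon, 72 mm across, 63 mm tall with its stalk; origin at the centre of its underside. A bystander: leave it standing where it is
There are look-alikes about, which are no part of the job. Leave any turquoise look-alike of the part that bears rack_fin alone.

How it is judged:
By the outcome, as a careful person would: the job done as asked, in the order asked, and still so for the second after the job is handed in, while the arm keeps its last pose, push and grip.
It also fails if it takes over 35 s, if anything falls off the work surface, if the arm or the gripper's body presses on something with over 40 N, if the wrist force passes 120 N, or if a joint passes its speed limit or range.

ROBOT

A 6-joint arm with a two-finger parallel gripper is mounted at the origin on the work surface. World frame = base frame: x ahead of the robot, y to its left, z up, the work surface at z = 0. Lengths are in mm, angles in degrees, forces in N, time in s.
With the tool pointing down it reaches from about 350 to 850 mm from the base axis. Payload 8.1 kg.
Tool frame: the origin (TCP) lies midway between the tips of the shut fingers; the grasp point (between the pads) lies 19 mm behind it (r.pinch_z is the distance from the TCP to the grasp point, in mm); z points along the fingers, y is the line along which they close (so a half turn about z gives the same grasp; the last joint's range is limited). The gripper opens to 85 mm and grips with 20 to 120 N. Pads are 22 mm wide; open, the fingers measure 114 mm over their backs; the gripper's body (76 mm by 85 mm) begins 54 mm behind the grasp point. The pads swing forward as they close: fully open they stand 13 mm farther back than shut.
Start: joints at [-75.023, 7.471, 85.268, -0, 87.261, -4.893], TCP at [203.954, -564.277, 231.292] pointing down, gripper open.
Joint ranges: [-169.43, 169.43], [-51.17, 129.36], [1.28, 143.12], [-76.62, 256.62], [0, 156.53], [-152.29, 152.29]. Speed limits (degrees/s): [136.94, 136.94, 159.86, 180, 180, 180].

INTERFACE

Orientations are given as [roll, pitch, yaw] about the fixed x, y, z axes, in that order (R = Rz(yaw) Ry(pitch) Rx(roll)).
In Python, from bench import sensors, optics, job, r gives the robot as it stands.
- The arm moves only by the tool play_rows, never from a script. Its argument "motion" is a list that holds one entry, the list of rows, each a list of 6 numbers: the shift along the tool's x, y, z in cm, then the turn, a rotation vector about the tool's x, y, z in degrees. In form: [[[x, y, z, ax, ay, az], ...]]. A call has 1 to 5 rows; each row is the pose to reach, as a shift and turn from the pose commanded when the call began, along the tool's axes at that moment; what a row does not reach only later rows make up. A row lasts 1/10 s, in which the tool goes at most 50 mm and 8.59 degrees, less where a joint would pass 70% of its speed; a pose out of reach is approached as far as the arm can. A call with a gripper value outside its range is refused whole. "jaw" is the opening, from 0 (shut) to 1 (fully open), set as the call begins (left out, the last holds). The fingers move at their own pace and stop on an object; "squeeze" is the grip in N (left out, the last holds). Time passes only in rows, so rows that repeat a pose let the fingers close. It gives the time, the measured TCP pose, the force, the opening and the grip force at its end, in the units of the state.
- sensors.sense(): the state, without advancing time (a new reading comes with each control period).
- optics.snapshot(name): name is "side" or "top" or "wrist"; returns a dict with "pixels" (420x560x3 uint8, red, green, blue), "mtx" (3x3 intrinsics, pixels), "k1" (the pictures are not rectified: a ray, as slopes to the right and down, at radius r is drawn at 1 + k1 r^2 times it, then the intrinsics apply), "R" (3x3) and "t" (3): a world point X has camera coordinates R X + t; the wrist camera has in their place "T_tool_cam" (4x4, takes a point from camera to tool coordinates, whose origin is the TCP and whose axes are the flange's). Camera axes: x right, y down, z forward; pixel columns grow to the right and rows downward; lengths in mm; the calibration is good to about 2 mm. A picture is of the moment at which its call begins: read the wrist's pose just before it. There is no depth.
- job.hand_in(): hands the job in; it is judged then, once.
The state is a dict: "time": time; "joint_pos": joint angles; "qd": joint speeds; "joint_efforts": joint torques, N m; "tool_pos": TCP position; "tcp_rot": TCP orientation; "ft_force": force on the tool from outside, world axes, zero at the start; "wrist_torque": the same for the moment, N m; "finger_gap": finger opening in mm; "grip_force": force on a finger pad.
Only numpy, scipy, OpenCV 4.12 (cv2) and the standard library are available. Lean on these libraries where they do the work, as an engineer would, in place of code of your own. Each camera call takes 0.05 s, during which the arm holds its last target. There are 200 camera calls.

## Working session

There is one attempt and no reset: what is moved stays moved. The work goes in short steps, Python scripts to look and compute and a tool call to move; the robot and the scene stay as the last step left them, time stands still between calls to the robot, and variables do not carry over. Pictures are saved under pics/ and viewed, at most 10 in all, crops included, and the job is handed in when it is done.

Besides the shell and the picture viewer there is one more tool, called after "Call:" as name(argument=value, ...) on one line, values as JSON. play_rows: Moves the arm, as the interface text tells. Its arguments: {"type":"object","properties":{"motion":{"type":"array","items":{"type":"array","items":{"type":"array","items":{"type":"number"}}}},"jaw":{"type":"number"},"squeeze":{"type":"number"}},"required":["motion"]}

```bash
mkdir -p pics
cat > h.py <<'E'
from bench import sensors, optics, job, r
import numpy as np, cv2, pickle
from scipy.spatial.transform import Rotation as Ro
def save(n,f):
    s=sensors.sense(); d=optics.snapshot(n); d['tool_pos']=s['tool_pos']; d['tcp_rot']=s['tcp_rot']
    if 'T_tool_cam' in d:
        T=np.eye(4);T[:3,:3]=Ro.from_euler('xyz',s['tcp_rot'],degrees=True).as_matrix();T[:3,3]=s['tool_pos']
        W=np.linalg.inv(T@np.array(d['T_tool_cam']));d['R']=W[:3,:3];d['t']=W[:3,3]
    pickle.dump(d,open(f'pics/{f}.pkl','wb')); cv2.imwrite(f'pics/{f}.png',np.array(d['pixels'])[:,:,::-1]); return d
def load(f): return pickle.load(open(f'pics/{f}.pkl','rb'))
def ray(d,p):
    m=np.array(d['mtx']); q=np.array([(p[0]-m[0,2])/m[0,0],(p[1]-m[1,2])/m[1,1]]); u=q.copy()
    for _ in range(30): u=q/(1+d['k1']*(u@u))
    R=np.array(d['R']);t=np.array(d['t']); v=R.T@np.r_[u,1]; return -R.T@t, v/np.linalg.norm(v)
def atz(d,p,z):
    c,v=ray(d,p); return c+v*(z-c[2])/v[2]
def tri(*a):
    A=np.zeros((3,3));b=np.zeros(3)
    for d,p in a:
        c,v=ray(d,p);P=np.eye(3)-np.outer(v,v);A+=P;b+=P@c
    X=np.linalg.solve(A,b); return X,[float(np.linalg.norm(np.cross(X-ray(d,p)[0],ray(d,p)[1]))) for d,p in a]
def proj(d,X):
    c=np.array(d['R'])@X+np.array(d['t']);u=c[:2]/c[2];u=u*(1+d['k1']*(u@u));m=np.array(d['mtx']);return u*[m[0,0],m[1,1]]+m[:2,2]
def crop(f,x0,y0,x1,y1,k,o):
    im=cv2.imread(f'pics/{f}.png')[y0:y1,x0:x1];cv2.imwrite(f'pics/{o}.png',cv2.resize(im,None,fx=k,fy=k,interpolation=cv2.INTER_CUBIC))
E
python3 - <<'E'
from h import *
print(sensors.sense())
a=save('side','s0');b=save('top','t0');c=save('wrist','w0')
for d in(a,b): print(-np.array(d['R']).T@d['t'],np.array(d['R'])[2],d['k1'])
print(np.array(c['T_tool_cam']).round(3))
E
```

```text
{'time': 0.0, 'joint_pos': array([-7.50224395e+01,  7.51309929e+00,  8.53308315e+01,  9.60980117e-06,
        8.72609657e+01, -4.89348113e+00]), 'qd': array([-0.01730408,  0.05900404,  0.00207685, -0.08826354, -0.0316189 ,
        0.02119116]), 'joint_efforts': array([ 3.08607901e-03, -5.69391203e+01, -5.00546837e+01,  2.00351797e-04,
        1.45868235e-02, -6.99373743e-06]), 'tool_pos': array([ 203.81569374, -563.73245598,  230.25049253]), 'tcp_rot': array([-1.79895487e+02, -8.95760545e-03,  1.98710330e+01]), 'ft_force': array([-0.25567152, -0.13174291,  0.49046957]), 'wrist_torque': array([0.02941742, 0.00304683, 0.00145156]), 'grip_force': 0.0, 'finger_gap': 85.08921479080992}
[ 329.73246402 -819.95277432  727.30458444] [ 0.22890092  0.74442417 -0.62724558] -0.19049617519484408
[ 362.28499464  -73.44477104 1088.62265346] [ 0.20809539  0.02247752 -0.97785023] -0.13372307104920336
[[   0.      -0.951   -0.311   79.396]
 [   1.       0.       0.       0.916]
 [  -0.      -0.311    0.951 -143.03 ]
 [   0.       0.       0.       1.   ]]
```

View pics/s0.png

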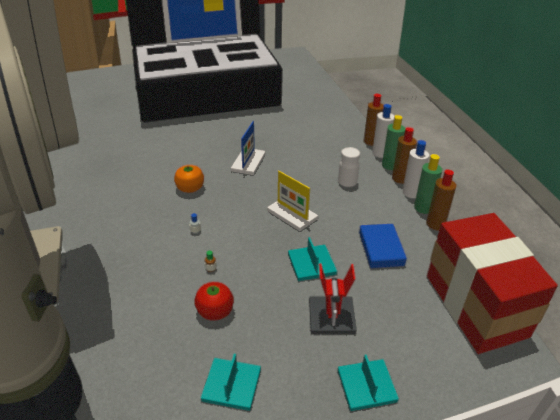

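View pics/t0.png

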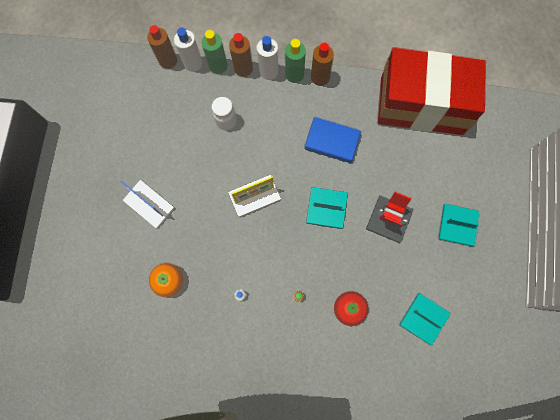

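Side view: the red clip is on the dark rack at (335,295), and the blue card is at (248,148). Look-alikes are the three turquoise racks at (232,380), (368,380) and (312,260), the yellow card at (293,200), the red tomato at (213,300), the red gift box, and the blue module at (383,245). Top view: the clip is at (395,212) and the blue card at (148,203). Next is an enlarged montage of both.

Run:
```python
from h import *
crop('s0',290,250,370,340,4,'a');crop('t0',355,175,435,250,4,'b');crop('s0',215,110,280,180,4,'c');crop('t0',110,165,190,240,4,'d')
M=np.zeros((600,660,3),np.uint8)
for n,x,y in(('a',0,0),('b',330,0),('c',0,305),('d',330,302)):
    i=cv2.imread(f'pics/{n}.png')
    i=i[:min(300,i.shape[0])] if y==0 else i[:295]
    M[y:y+i.shape[0],x:x+i.shape[1]]=i
cv2.imwrite('pics/m.png',M)
```

```text
(no output)
```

View pics/m.png

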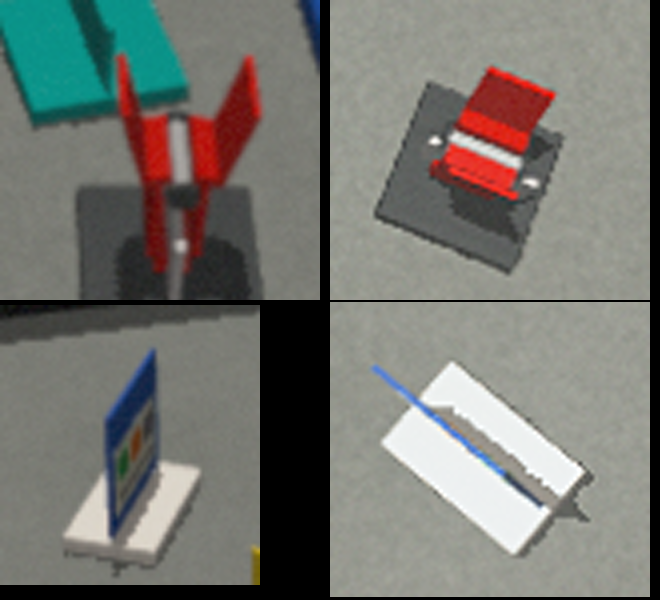

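Run:
```python
from h import *
s=load('s0');t=load('t0')
B=lambda x,y:(355+(x-330)/4-.4,175+y/4-.4)
D=lambda x,y:(110+(x-330)/4-.4,165+(y-302)/4-.4)
C=lambda x,y:(215+x/4-.4,110+(y-305)/4-.4)
A=lambda x,y:(290+x/4-.4,250+y/4-.4)
def foot(P):
    X=np.array([atz(t,p,12) for p in P]);print(X.round(1).tolist(),'c',X.mean(0).round(1))
    for i in range(4):
        e=X[(i+1)%4]-X[i];print(np.linalg.norm(e).round(1),np.degrees(np.arctan2(e[1],e[0])).round(1))
foot([B(428,83),B(562,137),B(510,272),B(375,215)])
foot([D(452,362),D(588,472),D(516,556),D(382,442)])
# card top edge corners
near=tri((s,C(107,415)),(t,D(375,367)));far=tri((s,C(153,350)),(t,D(375,367)));print('card corner candidates',near,far)
for c in[C(107,415),C(153,350)]:
    X=atz(s,c,97);q=proj(t,X);print(X.round(1),(q-[110,165])*4+[330,302])
# clip handles
print(tri((s,A(120,55)),(t,B(432,165))),tri((s,A(250,57)),(t,B(555,93))),tri((s,A(250,57)),(t,B(490,68))))
for p in[B(435,141),B(531,183)]: print('fin',atz(t,p,47).round(1))
for p in[B(450,137),B(522,161)]: print('pin',atz(t,p,67).round(1))
for p in[(237.,0)]: pass
y=[( (230,180)),((281,191))]
```

```text
[[642.3, -237.4, 12.0], [621.6, -312.6, 12.0], [544.8, -290.3, 12.0], [566.6, -215.5, 12.0]] c [ 593.8 -264.    12. ]
78.0 -105.3
80.0 163.8
77.9 73.8
78.8 -16.1
[[612.4, 284.5, 12.0], [561.0, 198.7, 12.0], [510.7, 229.7, 12.0], [563.2, 314.8, 12.0]] c [561.8 257.   12. ]
100.0 -120.9
59.1 148.4
100.0 58.3
57.7 -31.7
card corner candidates (array([577.45252544, 315.90353182,  42.57015611]), [19.612469822676452, 19.61246982267641]) (array([585.13554399, 296.56951381,  94.06683445]), [0.7522525755925694, 0.7522525755926499])
[539.  221.4  97. ] [497.96352377 471.97011595]
[583.2 291.3  97. ] [380.48254998 370.28909239]
(array([ 577.38372458, -229.18396772,  102.52154807]), [0.30427869302066457, 0.30427869302075666]) (array([ 612.30429491, -279.3471704 ,  139.88813435]), [0.4097286398045016, 0.4097286398046168]) (array([ 627.53315062, -252.24861684,  110.53814366]), [0.5985024061548573, 0.5985024061549274])
fin [ 602.7 -238.5   47. ]
fin [ 586.8 -290.4   47. ]
pin [ 601.1 -242.8   67. ]
pin [ 593.3 -280.7   67. ]
```

Foot corners give the rack centre at (594,-264) with yaw -16°. The blue card's edge middle is about (561.5,256.5) with yaw -31.5°. Sizes come out at 80x78 and 100x58, and the heights match. I'll move above the clip with tool yaw 74°.

Call:
play_rows(motion=[[[9.4, -3.0, 0, 0, 0, -8.5], [18.8, -6.0, 0, 0, 0, -17], [28.2, -9.0, 0, 0, 0, -25.5], [37.6, -12, 0, 0, 0, -34], [47.1, -14.95, 0, 0, 0, -42.5]]], jaw=1, squeeze=40)

```text
time: 0.65
tool_pos: [403.3, -410.4, 231.1]
tcp_rot: [-180.0, -0.0, 62.7]
ft_force: [-0.3, -0.8, -0.3]
finger_gap: 85.7
grip_force: 0.0
```

```bash
cat >> h.py <<'E'
def go(x,y,z,yaw):
    s=sensors.sense();R=Ro.from_euler('xyz',s['tcp_rot'],degrees=True);Q=Ro.from_euler('xyz',[180,0,yaw],degrees=True)
    print('cm',(R.inv().apply(np.array([x,y,z])-s['tool_pos'])/10).round(2),'deg',(R.inv()*Q).as_rotvec(degrees=True).round(2),'at',s['tool_pos'].round(1),s['tcp_rot'].round(1),s['time'],s['finger_gap'],s['grip_force'],s['ft_force'].round(1))
E
python3 -c "
from h import *
go(596,-263,230,74)"
```

```text
cm [21.93 10.36  0.11] deg [-1.00e-02 -1.00e-02 -1.13e+01] at [ 403.3 -410.4  231.1] [-180.    -0.    62.7] 0.65 85.70038259628166 0.0 [-0.3 -0.8 -0.3]
```

Call:
play_rows(motion=[[[4.4, 2.1, 0, 0, 0, -4], [8.8, 4.2, 0, 0, 0, -8], [13.2, 6.3, 0, 0, 0, -11.5], [17.6, 8.4, 0, 0, 0, -11.5], [21.9, 10.3, 0, 0, 0, -11.5]]])

```text
time: 1.15
tool_pos: [596.4, -264.0, 230.9]
tcp_rot: [-180.0, -0.0, 73.9]
ft_force: [0.4, -0.6, 1.1]
finger_gap: 86.0
grip_force: 0.0
```

Call:
play_rows(motion=[[[0, 0, 0, 0, 0, 0], [0, 0, 0, 0, 0, 0], [0, 0, 0, 0, 0, 0]]])

```text
time: 1.45
tool_pos: [594.3, -266.2, 230.9]
tcp_rot: [-179.9, 0.0, 73.8]
ft_force: [0.8, -0.7, 0.3]
finger_gap: 85.6
grip_force: 0.0
```

```bash
python3 -c "
from h import *
go(596,-263,230,74)
w=save('wrist','w1')
s=load('s0')
for X in([596,-263,67],[594,-264,47]): print(proj(w,np.array(X)))
"
```

```text
cm [0.35 0.07 0.09] deg [-0.05  0.02 -0.15] at [ 594.3 -266.2  230.9] [-179.9    0.    73.8] 1.45 85.59746031826512 0.0 [ 0.8 -0.7  0.3]
[278.69370359 180.20226569]
[276.90201889 176.64540809]
```

View pics/w1.png

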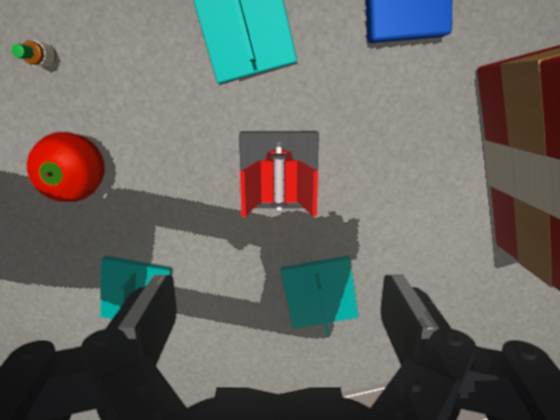

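The wrist view shows the clip centred at column about 279.5, between the fingers (175 and 385). The handles run from 241 to 318, the pin is at (279,180), and the rack's foot is square with the image. The tomato and turquoise racks are well clear.

Run:
```python
from h import *
w=load('w1');t=load('t0')
crop('w1',225,120,335,225,5,'c1')
B=lambda x,y:(355+(x-330)/4-.4,175+y/4-.4)
print(tri((w,(279,180)),(t,B(486,150))))
a,b=atz(w,(241,215),117),atz(w,(318,215),117);print(a,b,np.linalg.norm(a-b),(a+b)/2)
a,b=atz(w,(240,131),12),atz(w,(319,131),12);print(a,b,np.linalg.norm(a-b),(a+b)/2)
```

```text
(array([ 596.35917015, -261.94130595,   68.92879984]), [0.49740207036661904, 0.4974020703667653])
[ 564.51936309 -269.20578556  117.        ] [ 620.39411001 -285.36478967  117.        ] 58.16442862456388 [ 592.45673655 -277.28528761  117.        ]
[ 569.39308524 -217.164664     12.        ] [ 644.5818183  -238.91179773   12.        ] 78.27057815559 [ 606.98745177 -228.03823086   12.        ]
```

View pics/c1.png

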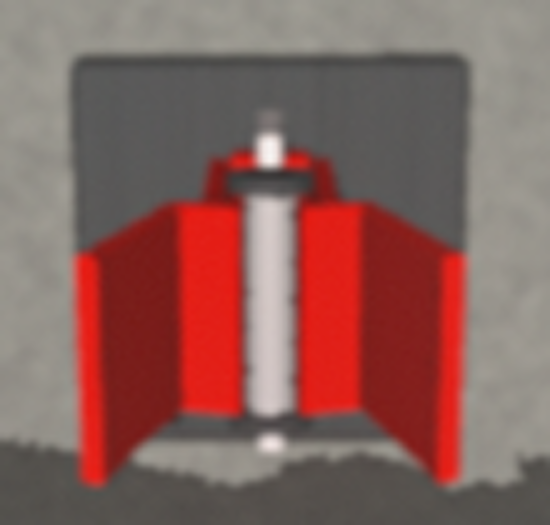

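Run:
```python
from h import *
w=load('w1')
X=atz(w,(278.9,193.6),117);Y=atz(w,(278.9,180.4),69);print(X,Y)
go(597,-262.5,88,73.9)
```

```text
[ 596.67802386 -261.02791677  117.        ] [ 596.25755084 -262.74715703   69.        ]
cm [ 0.48  0.17 14.31] deg [-0.03  0.01 -0.1 ] at [ 594.1 -266.6  231.1] [-180.     0.    73.8] 1.5 85.63254797262795 0.0 [0.5 0.2 0.1]
```

Call:
play_rows(motion=[[[0.25, 0.05, 3.3, 0, 0, 0], [0.5, 0.07, 6.6, 0, 0, 0], [0.5, 0.07, 9.9, 0, 0, 0], [0.5, 0.07, 13, 0, 0, 0], [0.5, 0.07, 15.3, 0, 0, 0]]])

```text
time: 2.0
tool_pos: [595.0, -262.0, 76.0]
tcp_rot: [-179.9, -0.0, 73.7]
ft_force: [0.0, 0.1, 0.6]
finger_gap: 85.4
grip_force: 0.0
```

Call:
play_rows(motion=[[[0, 0, 0, 0, 0, 0], [0, 0, 0, 0, 0, 0], [0, 0, 0, 0, 0, 0]]])

```text
time: 2.3
tool_pos: [598.0, -262.4, 80.8]
tcp_rot: [179.8, 0.0, 73.8]
ft_force: [-0.2, -0.5, 0.5]
finger_gap: 85.4
grip_force: 0.0
```

Run:
```python
from h import *
go(596.4,-262.2,78,73.9)
save('wrist','w2')
```

```text
cm [-0.03 -0.16  0.28] deg [ 0.19  0.04 -0.08] at [ 598.  -262.4   80.8] [179.8   0.   73.8] 2.3 85.35653242723804 0.0 [-0.2 -0.5  0.5]
```

View pics/w2.png

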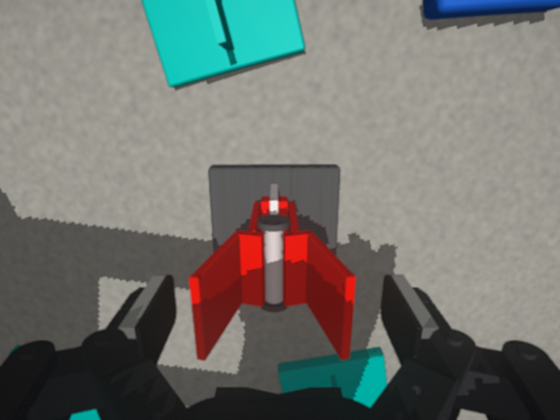

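The wrist view shows the handles' outsides at columns 191 and 355 (middle 273). The fingers are at 175 and 385, so the gripper sits about 2 mm to the right. The sensed pose agrees, so I'll shift -1.6 mm in y.

Call:
play_rows(motion=[[[0, -0.16, 0.2, 0, 0, 0], [0, -0.16, 0.2, 0, 0, 0], [0, -0.16, 0.2, 0, 0, 0], [0, -0.16, 0.2, 0, 0, 0], [0, -0.16, 0.2, 0, 0, 0]]])

```text
time: 2.85
tool_pos: [595.6, -260.6, 76.3]
tcp_rot: [-180.0, 0.0, 73.9]
ft_force: [0.2, -0.1, 0.4]
finger_gap: 85.6
grip_force: 0.0
```

Run:
```python
from h import *
for i in range(3):
    go(596.4,-262.2,78,73.9)
    d=save('wrist','w3')
    im=d['pixels'].astype(int);m=(im[:,:,0]>120)&(im[:,:,1]<60)&(im[:,:,2]<60);m[:,:180]&=True
    c=np.where(m[270:340,178:382].any(0))[0]+178;print(c.min(),c.max(),(c.min()+c.max())/2)
```

```text
cm [-0.13  0.13 -0.17] deg [-0.    0.   -0.02] at [ 595.6 -260.6   76.3] [-180.     0.    73.9] 2.85 85.57827424766937 0.0 [ 0.2 -0.1  0.4]
194 365 279.5
cm [-0.13  0.12 -0.17] deg [ 0.   -0.   -0.02] at [ 595.6 -260.6   76.3] [180.   -0.   73.9] 2.9 85.60300247690719 0.0 [ 0.2 -0.   0.2]
194 365 279.5
cm [-0.13  0.13 -0.18] deg [-0.01  0.   -0.03] at [ 595.5 -260.6   76.2] [-180.     0.    73.9] 2.95 85.41753219405675 0.0 [-0.4 -0.5  0.3]
194 365 279.5
```

Call:
play_rows(motion=[[[-0.1, 0.08, 0, 0, 0, 0], [-0.1, 0.08, 0, 0, 0, 0], [-0.1, 0.08, 0, 0, 0, 0], [-0.1, 0.08, 0, 0, 0, 0], [-0.1, 0.08, 0, 0, 0, 0]]], jaw=0.55, squeeze=45)

```text
time: 3.5
tool_pos: [596.8, -262.3, 77.5]
tcp_rot: [179.9, 0.0, 73.9]
ft_force: [0.2, 0.3, 5.0]
finger_gap: 47.1
grip_force: 5.3
```

Call:
play_rows(motion=[[[0, 0, 0, 0, 0, 0], [0, 0, 0, 0, 0, 0], [0, 0, 0, 0, 0, 0], [0, 0, 0, 0, 0, 0], [0, 0, 0, 0, 0, 0]]], jaw=0.2)

```text
time: 4.0
tool_pos: [596.8, -262.6, 79.6]
tcp_rot: [179.9, 0.1, 73.9]
ft_force: [-7.3, 1.5, 19.4]
finger_gap: 32.2
grip_force: 44.7
```

Run:
```python
from h import *
go(596.4,-262.2,78,73.9)
save('wrist','w4');save('side','s4')
a=cv2.imread('pics/w4.png');crop('s4',270,190,390,340,3,'x');b=cv2.imread('pics/x.png')[:420]
cv2.imwrite('pics/m4.png',cv2.resize(np.hstack([a[:,150:410],b[:420]]),None,fx=1.2,fy=1.2))
```

```text
cm [ 0.03 -0.05  0.16] deg [ 0.13  0.06 -0.03] at [ 596.8 -262.6   79.6] [1.799e+02 1.000e-01 7.390e+01] 4.0 32.247274431125604 44.74091649055481 [-7.3  1.5 19.4]
```

View pics/m4.png

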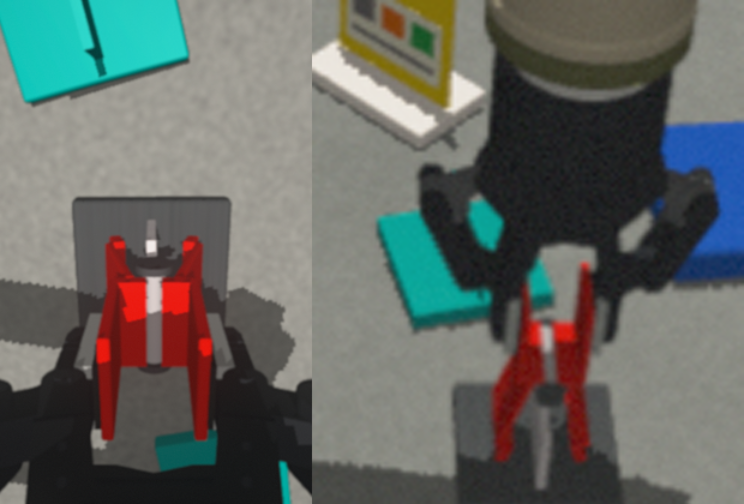

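Fully squeezed: gap 32 mm, handles parallel and jaws spread on both sides of the fin. Lifting straight up now.

Call:
play_rows(motion=[[[0, 0, -1, 0, 0, 0], [0, 0, -3, 0, 0, 0], [0, 0, -6, 0, 0, 0], [0, 0, -9, 0, 0, 0], [0, 0, -12, 0, 0, 0]]])

```text
time: 4.6
tool_pos: [595.7, -261.6, 197.1]
tcp_rot: [-180.0, -0.0, 73.9]
ft_force: [0.4, 0.0, -0.4]
finger_gap: 32.1
grip_force: 44.9
```

Call:
play_rows(motion=[[[0, 0, 0, 0, 0, 0], [0, 0, 0, 0, 0, 0]]])

```text
time: 4.8
tool_pos: [596.5, -262.0, 197.2]
tcp_rot: [179.9, 0.0, 73.9]
ft_force: [-0.4, -0.8, -0.9]
finger_gap: 32.2
grip_force: 44.9
```

Run:
```python
from h import *
go(561.5,256.5,200,58.5)
save('wrist','w5');save('side','s5')
a=cv2.imread('pics/w5.png');b=cv2.imread('pics/s5.png')
cv2.imwrite('pics/m5.png',cv2.resize(np.hstack([a[:,150:410],b[:,150:480]]),None,fx=1.3,fy=1.3))
```

```text
cm [ 48.84 -17.76  -0.33] deg [1.000e-01 1.000e-02 1.537e+01] at [ 596.5 -262.   197.2] [179.9   0.   73.9] 4.8 32.15746996172914 44.900243282318115 [-0.4 -0.8 -0.9]
```

View pics/m5.png

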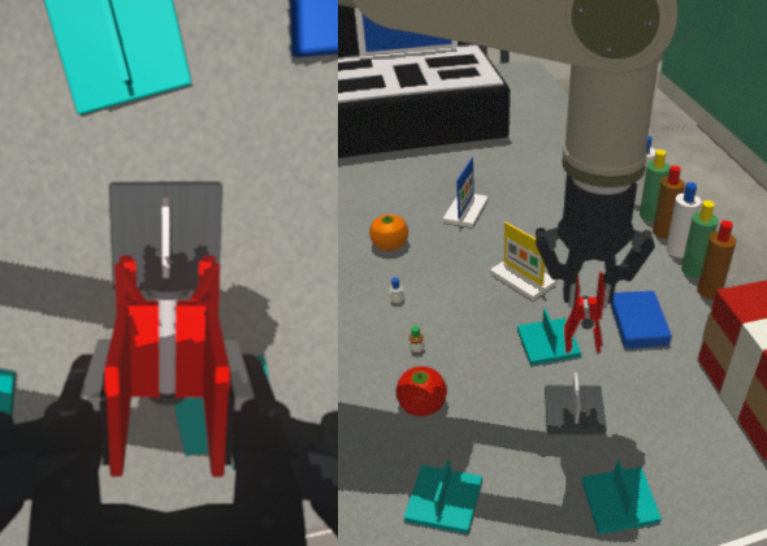

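The clip is off the rack and still held fully open; the fin stands bare and nothing else has moved. Carrying it high to the card.

Call:
play_rows(motion=[[[2, -0.7, -0.5, 0, 0, 1], [6, -2.2, -1, 0, 0, 3], [10, -3.6, -1.5, 0, 0, 5], [14, -5.1, -1.5, 0, 0, 7], [18, -6.5, -1.5, 0, 0, 9]]])

```text
time: 5.4
tool_pos: [582.3, -69.2, 209.5]
tcp_rot: [-179.8, 0.0, 64.8]
ft_force: [1.0, 0.2, -0.9]
finger_gap: 32.0
grip_force: 44.9
```

```bash
python3 -c "
from h import *
go(561.5,256.5,212,58.5)"
```

```text
cm [ 28.57 -15.77  -0.23] deg [-0.15  0.04  6.26] at [582.3 -69.2 209.5] [-179.8    0.    64.8] 5.4 32.01351346009895 44.91294980049133 [ 1.   0.2 -0.9]
```

Call:
play_rows(motion=[[[3.5, -1.9, 0, 0, 0, 1.2], [7, -3.9, 0, 0, 0, 2.5], [10.5, -5.8, 0, 0, 0, 3.8], [14, -7.7, 0, 0, 0, 5], [17.5, -9.7, 0, 0, 0, 6.3]]])

```text
time: 5.9
tool_pos: [568.8, 130.2, 209.2]
tcp_rot: [-179.9, 0.1, 58.5]
ft_force: [0.3, 0.5, -1.8]
finger_gap: 32.2
grip_force: 44.9
```

```bash
python3 -c "
from h import *
go(561.5,256.5,212,58.5)"
```

```text
cm [10.39 -7.22 -0.28] deg [-0.14  0.11  0.01] at [568.8 130.2 209.2] [-1.799e+02  1.000e-01  5.850e+01] 5.9 32.20054164779376 44.91156220436096 [ 0.3  0.5 -1.8]
```

Call:
play_rows(motion=[[[3, -2.1, 0, 0, 0, 0], [6, -4.2, 0, 0, 0, 0], [8.5, -5.9, 0, 0, 0, 0], [10, -6.9, 0, 0, 0, 0], [10.4, -7.2, 0, 0, 0, 0]]])

```text
time: 6.4
tool_pos: [561.9, 256.4, 209.7]
tcp_rot: [-179.9, 0.1, 58.7]
ft_force: [-0.3, -0.6, -1.4]
finger_gap: 32.3
grip_force: 44.9
```

Call:
play_rows(motion=[[[0, 0, 0, 0, 0, 0], [0, 0, 0, 0, 0, 0], [0, 0, 0, 0, 0, 0], [0, 0, 0, 0, 0, 0]]])

```text
time: 6.8
tool_pos: [563.2, 253.9, 211.4]
tcp_rot: [180.0, -0.0, 58.5]
ft_force: [-0.1, 0.4, 0.3]
finger_gap: 32.1
grip_force: 44.9
```

Run:
```python
from h import *
go(561.5,256.5,142,58.5)
w=save('wrist','w6');save('side','s6')
for e in(-45,0,45):print(proj(w,np.array([561.5-e*np.sin(np.radians(-31.5)),256.5+e*np.cos(np.radians(-31.5)),97])))
a=cv2.imread('pics/w6.png');b=cv2.imread('pics/s6.png')
a=cv2.resize(a[:,170:390],None,fx=1.4,fy=1.4);b=cv2.resize(b[50:200,190:320],None,fx=3.5,fy=3.5)
M=np.zeros((600,a.shape[1]+b.shape[1],3),np.uint8);M[:a.shape[0],:a.shape[1]]=a;M[:b.shape[0],a.shape[1]:]=b;cv2.imwrite('pics/m6.png',M)
```

```text
cm [ 0.13 -0.28  6.94] deg [ 0.01 -0.   -0.02] at [563.2 253.9 211.4] [180.   -0.   58.5] 6.8 32.112238578381216 44.9112743139267 [-0.1  0.4  0.3]
[273.72659308 254.07920865]
[273.48772205 199.19169547]
[273.23818261 138.38506938]
```

View pics/m6.png

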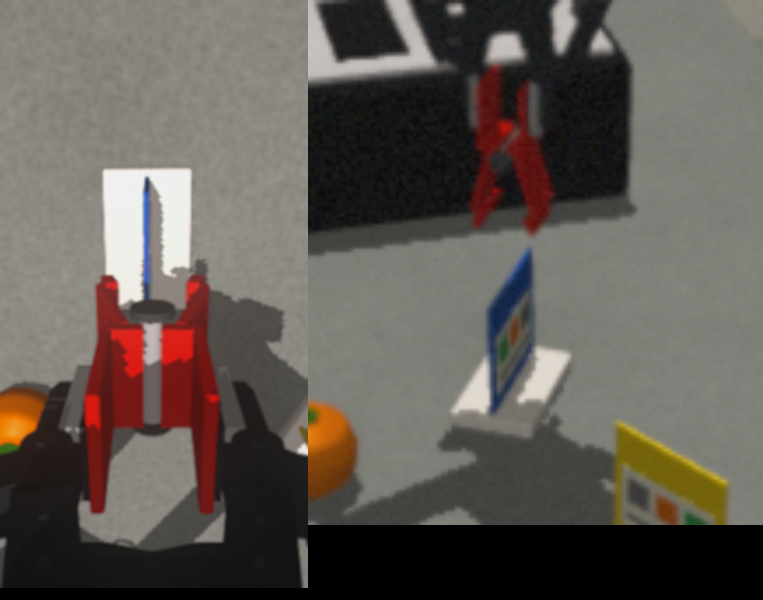

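The clip hangs centred over the card. In the wrist view, the edge runs at column about 275.5 and the clip's lips are at columns 247 and 312. The dark stub above row 138 is the card's end face. Computing the lateral fit now.

Run:
```python
from h import *
w=load('w6');R=Ro.from_euler('xyz',w['tcp_rot'],degrees=True)
f=lambda p,z:(R.inv().apply(atz(w,p,z)-w['tool_pos'])).round(1)
u=np.radians(-31.5)
print(proj(w,np.array([561.5-45*np.sin(u),256.5+45*np.cos(u),12])))
S=lambda x,y:(170+x/1.4,y/1.4)
im=cv2.imread('pics/w6.png').astype(int)
blue=(im[:,:,0]>im[:,:,2]+50)&(im[:,:,0]>90)
for rr in range(122,212,8):
    c=np.where(blue[rr,250:310])[0]+250;print(rr,c.min() if len(c) else None,c.max() if len(c) else None,f((c.mean(),rr),97)if len(c) else '')
for p in[S(99,285),S(117,285),S(188,285),S(207,285)]:print('lips ext',f(p,150))
for p in[S(88,397),S(103,397),S(204,397),S(220,397)]:print('handle top',f(p,211.4+39))
for p in[S(143,345),S(161,345)]:print('pin',f(p,211.4-9))
```

```text
[274.35787275 126.79047763]
122 None None 
130 274 274 [ 52.1  -2.3 114.5]
138 272 275 [ 46.5  -2.7 114.4]
146 272 276 [ 40.9  -2.3 114.4]
154 272 276 [ 35.1  -2.4 114.4]
162 272 276 [ 29.3  -2.4 114.4]
170 273 276 [ 23.4  -2.  114.4]
178 273 276 [ 17.5  -2.1 114.4]
186 273 276 [ 11.4  -2.1 114.4]
194 273 276 [  5.3  -2.1 114.4]
202 273 275 [ -0.9  -2.5 114.4]
210 None None 
lips ext [ 14.5 -21.7  61.4]
lips ext [ 14.5 -14.   61.4]
lips ext [14.5 16.1 61.5]
lips ext [14.5 24.2 61.5]
handle top [ 18.7 -14.3 -39. ]
handle top [ 18.7 -10.8 -39. ]
handle top [ 18.7  12.8 -38.9]
handle top [ 18.7  16.6 -38.9]
pin [10.3 -2.2  9. ]
pin [10.3  3.7  9. ]
```

Card edge sits at tool y = -2.2 mm and the clip's centre at +1.0 mm. Shift -3.2 mm, then descend with smooth steps.

Call:
play_rows(motion=[[[0.1, -0.32, 0, 0, 0, 0], [0.1, -0.32, 0.5, 0, 0, 0], [0.1, -0.32, 1.5, 0, 0, 0], [0.1, -0.32, 2.2, 0, 0, 0], [0.1, -0.32, 2.5, 0, 0, 0]]])

```text
time: 7.4
tool_pos: [559.8, 257.3, 184.3]
tcp_rot: [-179.9, 0.1, 58.6]
ft_force: [0.1, 0.6, -1.3]
finger_gap: 31.8
grip_force: 44.9
```

Call:
play_rows(motion=[[[0, 0, 0, 0, 0, 0], [0, 0, 0, 0, 0, 0], [0, 0, 0, 0, 0, 0], [0, 0, 0, 0, 0, 0]]])

```text
time: 7.8
tool_pos: [560.9, 257.7, 186.8]
tcp_rot: [180.0, -0.0, 58.6]
ft_force: [-1.0, 0.4, -0.5]
finger_gap: 31.8
grip_force: 44.9
```

```bash
cat > chk.py <<'E'
from h import *
import sys
n=sys.argv[1];go(561.5,256.5,142,58.5)
w=save('wrist','w'+n);R=Ro.from_euler('xyz',w['tcp_rot'],degrees=True)
f=lambda p,z:(R.inv().apply(atz(w,p,z)-w['tool_pos'])).round(1)
im=cv2.imread(f'pics/w{n}.png').astype(int)
blue=(im[:,:,0]>im[:,:,2]+50)&(im[:,:,0]>90)
for rr in range(90,220,8):
    c=np.where(blue[rr,245:315])[0]+245
    if len(c):print(rr,c.min(),c.max(),f((c.mean(),rr),97))
E
python3 chk.py 7
```

```text
cm [-0.08  0.11  4.48] deg [ 0.03 -0.04  0.07] at [560.9 257.7 186.8] [180.   -0.   58.6] 7.8 31.812071251888653 44.91102576255798 [-1.   0.4 -0.5]
138 279 279 [49.6  1.1 89.8]
146 278 281 [44.5  1.5 89.8]
154 278 281 [39.3  1.5 89.8]
162 278 281 [34.1  1.5 89.8]
170 278 281 [28.7  1.5 89.8]
178 278 281 [23.3  1.5 89.8]
186 278 281 [17.9  1.5 89.8]
194 278 281 [12.3  1.5 89.8]
202 278 280 [ 6.7  1.2 89.8]
210 278 281 [ 1.   1.5 89.8]
```

Centred within 1 mm. Down 4.5 cm.

Call:
play_rows(motion=[[[0, 0, 0.6, 0, 0, 0], [0, 0, 1.8, 0, 0, 0], [0, 0, 3.0, 0, 0, 0], [0, 0, 4.1, 0, 0, 0], [0, 0, 4.5, 0, 0, 0]]])

```text
time: 8.35
tool_pos: [559.3, 257.1, 138.5]
tcp_rot: [-179.9, 0.2, 58.6]
ft_force: [0.1, 0.2, -0.6]
finger_gap: 32.3
grip_force: 44.9
```

Call:
play_rows(motion=[[[0, 0, 0, 0, 0, 0], [0, 0, 0, 0, 0, 0], [0, 0, 0, 0, 0, 0], [0, 0, 0, 0, 0, 0]]])

```text
time: 8.75
tool_pos: [561.1, 257.8, 142.1]
tcp_rot: [180.0, -0.1, 58.6]
ft_force: [-0.1, -1.0, -1.1]
finger_gap: 32.0
grip_force: 44.9
```

```bash
python3 chk.py 8
python3 - <<'E'
from h import *
save('side','s8')
a=cv2.imread('pics/w8.png');b=cv2.imread('pics/s8.png')
a=cv2.resize(a[:,170:390],None,fx=1.4,fy=1.4);b=cv2.resize(b[80:200,200:300],None,fx=4.5,fy=4.5,interpolation=cv2.INTER_CUBIC)
M=np.zeros((600,a.shape[1]+b.shape[1],3),np.uint8);M[:a.shape[0],:a.shape[1]]=a;M[:b.shape[0],a.shape[1]:]=b;cv2.imwrite('pics/m8.png',M)
E
```

```text
cm [-0.09  0.1   0.01] deg [ 0.05 -0.06  0.07] at [561.1 257.8 142.1] [ 1.80e+02 -1.00e-01  5.86e+01] 8.75 31.953877701917584 44.91082012653351 [-0.1 -1.  -1.1]
146 279 280 [51.1  1.3 45.1]
154 279 280 [46.9  1.3 45.1]
162 277 282 [42.7  1.3 45.1]
170 277 282 [38.4  1.3 45.1]
178 277 282 [34.   1.3 45.1]
186 277 282 [29.6  1.3 45.1]
194 277 282 [25.1  1.3 45.1]
202 277 282 [20.6  1.3 45.1]
210 279 280 [16.   1.3 45.1]
```

View pics/m8.png

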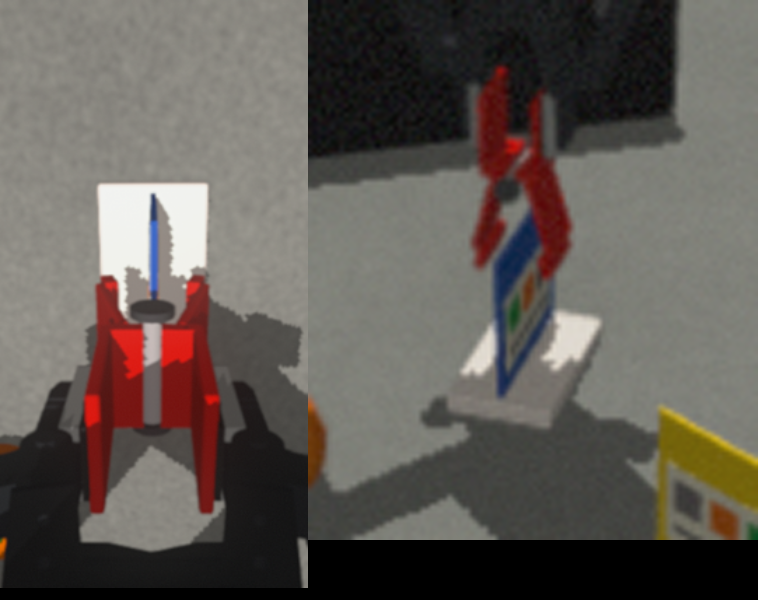

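The edge stands midway between the open jaws at wrist column 279.5, about 20 mm above the lips' lower ends, with nothing touching. The card has not moved and the arm has settled.

```bash
python3 -c "
from h import *
go(561.1,257.8,142,58.6);print(job.hand_in())"
```

```text
cm [ 0.02  0.01 -0.02] deg [ 0.03 -0.03 -0.03] at [560.9 257.7 141.8] [180.   -0.   58.6] 8.85 32.39204710116318 44.91070210933685 [-0.2  0.4  0.2]
the job is handed in; nothing more can be done
None
```

The job is handed in, with no verdict returned: at 8.85 s the red clip was held fully squeezed over the middle of the blue card's top edge, about 22 mm deep between the open jaws, with no contact in the last pictures or the force reading.

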